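Lock the slide-rack carriage on its T-slot rail

ROBOT

A 6-joint arm with a two-finger parallel gripper is mounted at the origin on the work surface. World frame = base frame: x ahead of the robot, y to its left, z up, the work surface at z = 0. Lengths are in m, angles in rad, forces in N, time in s.
With the tool pointing down it reaches from about 0.15 to 0.775 m from the base axis. Payload 6.1 kg.
Tool frame: the origin (TCP) lies at the very end of the fingers, on their centre line; the grasp point (between the pads) lies 19 mm behind it (manip.grip_point_offset is the distance from the TCP to the grasp point, in m); z points along the fingers, x is the direction in which the jaws open and shut, and the axes are right-handed (so a half turn about z gives the same grasp; the last joint's range is limited). The gripper opens to 85 mm and grips with 20 to 120 N. Pads are 22 mm wide; open, the fingers measure 114 mm over their backs; the gripper's body (76 mm by 85 mm) begins 54 mm behind the grasp point. The pads swing forward as they close: fully open they stand 13 mm farther back than shut.
Start: joints at [-1.335, 0.126, -0.04, 1.405, 0, 1.571], TCP at [0.123, -0.51, 0.231] pointing down, gripper open.
Joint ranges: [-2.72, 2.72], [-0.95, 1.95], [-1.27, 1.35], [-1.78, 2.02], [-1.46, 1.47], [-3.14, 3.14]. Speed limits (rad/s): [2.39, 2.39, 3.01, 3.14, 3.14, 3.14].

INTERFACE

Orientations are given as a unit quaternion [x, y, z, w].
In Python, from workcell import manip gives the robot as it stands. The module is installed in compiled form; this text tells all that it offers.
- The arm moves only by the tool play_rows, never from a script. Its argument "commands" is a list of rows, each a list of 7 numbers: the turn, a rotation vector about the world's x, y, z in units of 8 degrees (1.0 is 8 degrees), then the shift along the world's x, y, z in units of 30 mm (1.0 is 30 mm), then the opening, from -1 (shut) to 1 (fully open), so that 0 is half open. In form: [[wx, wy, wz, dx, dy, dz, fingers], ...]. A call has 1 to 12 rows; each row shifts and turns the pose as measured when the row begins; what a row does not reach is not made up. A row lasts 1/10 s, in which the tool goes at most 50 mm and 8.59 degrees, less where a joint would pass 70% of its speed; a pose out of reach is approached as far as the arm can. A call is refused whole if a number of a shift passes 1 or a number of a turn 1, either way. A call with a gripper value outside its range is refused whole. The fingers move at their own pace and stop on an object; the grip force is fixed at half the most. Time passes only in rows, so rows that do not move let the fingers close. It gives the time, the measured TCP pose, the force and the opening at its end, in the units of the state.
- manip.get_state(): the state, without advancing time (a new reading comes with each control period).
- manip.capture(name): name is "side" or "top"; returns a dict with "img" (420x560x3 uint8, red, green, blue), "K" (3x3 intrinsics, pixels), "cam_to_world" (4x4, takes a point from camera to world coordinates). Camera axes: x right, y down, z forward; pixel columns grow to the right and rows downward; lengths in m; the calibration is good to about 2 mm. A picture is of the moment at which its call begins. There is no depth.
- manip.sign_off(): hands the job in, once; it reports no verdict.
The state is a dict: "time_s": time; "joint_pos": joint angles; "qvel": joint speeds; "effort": joint torques, N m; "position": TCP position; "orientation": TCP orientation; "contact_force": force on the tool from outside, world axes, zero at the start; "moment": the same for the moment, N m; "grip_width": finger opening in m.
Only numpy, scipy, OpenCV 4.12 (cv2) and the standard library are available. Lean on these libraries where they do the work, as an engineer would, in place of code of your own. Each camera call takes 0.05 s, during which the arm holds its last target.

TASK

First slide the slide-rack carriage along its rail until it sits fully home against the end stop. Then lock it there with the T-head stud from the parking block: feel its head through the hole in the carriage plate into the slot of the track below, press the knob down against its spring, twist it a quarter turn clockwise and let it come up so that the head is caught squarely under the slot's lips. Do not force the stud, and leave the pin, the bottle and the slide box where they are.

Things in the scene. Friction and masses are not known exactly. Their poses are not given: they have to be found in the camera images.
- rail: Rail bed fixed on the bench, 72 wide, 400 long; origin centre of its underside, y along it towards the end stop (dark block across the +y end, 15 long, top at z 54), z up. Screwed along it, between two low guide edges: an aluminium T-slot track. Slot mouth 13.5 wide, lips 6 thick (z 28 to 34), over a channel 23 wide, z 12 to 28. Parallel to y, but its line may lie up to 6 to either side of x = 0.
- carriage (a joint): Grey carriage captive on the bed: travel in m along rail +y, 0 to 0.120; 0.120 = hard against the end stop. Slides stiffly (about 2.5 N) and stays where left. Plate 82 x 180 x 8 over the track, rail z 34 to 42. At travel d the plate's centre is at rail x = 0, y = d - 25 mm. White slide rack on its +y third, its slides to 33 above the plate.
- grip_rib (a point): Middle of the top edge of the upright grip rib at the carriage's centre: 50 across the rail, 10 thick along the rail, top 36 above the plate. For pinching or pushing the carriage along. Axes as the rail's.
- foot_hole (a point): Centre of the four-sided hole in the carriage plate, at plate top, 62 mm from the rib on the -y side: 28 across x 26 along the rail. The slot is seen under it, not exactly in the middle (see rail): the head finds the slot by feel, a miss lands on a lip at rail z 34. Axes as the rail's.
- stud: Locking stud, 62 tall, about 0.15 kg, parked upright. Origin: centre of the head's underside; z up, y along both the T-head and the wing knob, so the wing shows how the head lies. Shank 11 dia. Greased steel; loads over 30 N spoil it.
- head_top (a point): On the stud's axis, top face of the steel T-head (6 above the stud's origin). Head 12 wide (x), 22 long (y), 6 thick; clockwise-leading corners rounded. Below the lips it turns clockwise seen from above, to a stop at about 95 deg where its square corners meet the channel walls; the other way it jams early. Locked, this point is at rail z 28, held up by the spring.
- collar_under (a point): Centre of the underside of the sprung steel collar on the shank (44 dia, 5 thick), which bears on the carriage plate; at rest 11 above the head's top face. It yields up to 6 mm towards the knob: 3.2 N to start, +0.8 N per mm, then solid. With it on the plate the head is clear under the lips from 3 mm of yield, best about 4.5.
- wing_top (a point): Top of the knob on the stud's axis, 62 above its origin. Black wing 12 thick (x), 34 long (y), reaching 26 down from here to a disc 30 dia, 8 thick. Grip the wing across its 12 mm.
- block: Grey parking block 120 x 52 x 40 mm, fixed, origin centre of underside. The stud hangs by its collar in the hole at x = -34, the steel pin stands in the hole at x = +34; knobs stand clear above.
- pin: Plain round steel locating pin with ball knob, parked in the block, 52 tall, knob 24 dia. Origin under its foot. Leave alone.
- oil: Small amber bottle, 34 dia, 72 tall, origin centre of underside. Leave alone.
- slidebox: White closed slide box 84 x 34 x 30 mm, origin centre of underside. Leave alone.
There are look-alikes about, which are no part of the job. Leave any pink or turquoise look-alike of the stud alone.

How it is judged:
By the outcome, as a careful person would: the job done as asked, in the order asked, and still so for the second after the job is handed in, with the robot touching nothing.
It also fails if it takes over 69 s, if anything falls off the work surface, if the arm or the gripper's body presses on something with over 40 N, if the wrist force passes 120 N, or if a joint passes its speed limit or range.

## Working session

There is one attempt and no reset: what is moved stays moved. The work goes in short steps, Python scripts to look and compute and a tool call to move; the robot and the scene stay as the last step left them, time stands still between calls to the robot, and variables do not carry over. Pictures are saved under pics/ and viewed, and the job is handed in when it is done.

Besides the shell and the picture viewer there is one more tool, called by a JSON object that holds its "name" and its "arguments", one argument or row to a line. play_rows: Moves the arm, as the interface text tells. Its arguments: {"type":"object","properties":{"commands":{"type":"array"}},"required":["commands"]}

```bash
mkdir -p pics
python3 - <<'E'
from workcell import manip
import cv2,numpy as np,pickle
print(manip.get_state(), manip.grip_point_offset)
for n in("side","top"):
    c=manip.capture(n); cv2.imwrite(f"pics/{n}0.png",c["img"][:,:,::-1]); pickle.dump(c,open(f"{n}0.pkl","wb")); print(n,c["K"].tolist(),np.round(c["cam_to_world"],4).tolist())
E
```

```text
{'time_s': 0.0, 'joint_pos': array([-1.33499718e+00,  1.26404169e-01, -4.06126421e-02,  1.40544267e+00,
        2.72874518e-06,  1.57080317e+00]), 'qvel': array([ 0.00018983, -0.00046602,  0.00044332,  0.00051432, -0.00072585,
       -0.00156715]), 'effort': array([-2.18487425e-03, -4.35918760e+01,  3.52917588e+01,  1.74357346e-02,
       -1.68946931e-04, -6.21802855e-06]), 'position': array([ 0.12255157, -0.51005679,  0.2305137 ]), 'orientation': array([ 7.85370161e-01, -6.19025862e-01, -6.52255754e-04, -5.15835561e-04]), 'contact_force': array([-0.16197731,  0.77987338,  0.1503718 ]), 'moment': array([-0.00251277, -0.03225188,  0.01798458]), 'grip_width': 0.08577168163404648} 0.0187
side [[428.34998000010233, 0.0, 280.42311557169296], [0.0, 428.34998000010233, 203.41457919238792], [0.0, 0.0, 1.0]] [[-0.8183, -0.4091, 0.4038, 0.2016], [-0.5745, 0.5558, -0.6009, 0.6485], [0.0214, -0.7237, -0.6898, 0.792], [0.0, 0.0, 0.0, 1.0]]
top [[408.9997164375198, 0.0, 277.33841948321015], [0.0, 408.9997164375198, 208.636636705219], [0.0, 0.0, 1.0]] [[0.0158, -0.9983, 0.0562, 0.5498], [-0.9997, -0.0148, 0.0181, 0.0054], [-0.0173, -0.0564, -0.9983, 0.9161], [0.0, 0.0, 0.0, 1.0]]
```

View pics/top0.png

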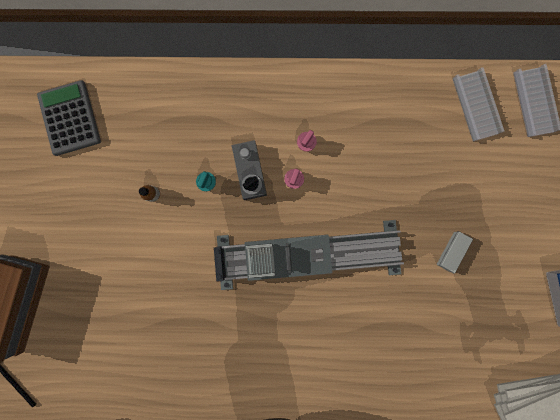

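View pics/side0.png

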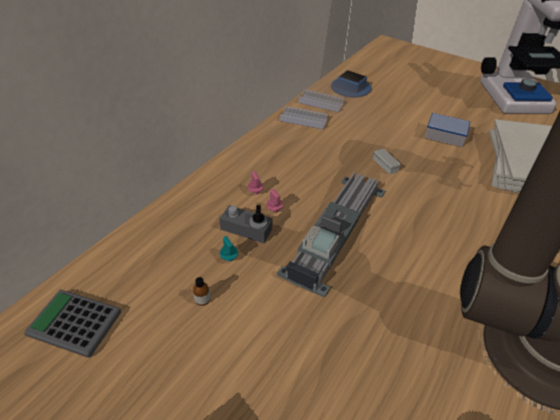

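The top view shows the rail from about (218,262) at the dark end stop to (402,248). The block is at about (249,168), with the stud's black knob at (252,184) and the pin at (245,153). I'll zoom in next.

Run:
```python
import cv2
a=cv2.imread("pics/top0.png"); b=cv2.imread("pics/side0.png")
cv2.imwrite("pics/t0z.png",cv2.resize(a[130:295,205:410],None,fx=3.9,fy=3.6,interpolation=cv2.INTER_CUBIC)) if 0 else cv2.imwrite("pics/t0z.png",cv2.resize(a[135:285,208:408],None,fx=4,fy=4,interpolation=cv2.INTER_CUBIC))
cv2.imwrite("pics/s0z.png",cv2.resize(b[165:300,210:390],None,fx=4.4,fy=4.4,interpolation=cv2.INTER_CUBIC))
```

```text
(no output)
```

View pics/t0z.png

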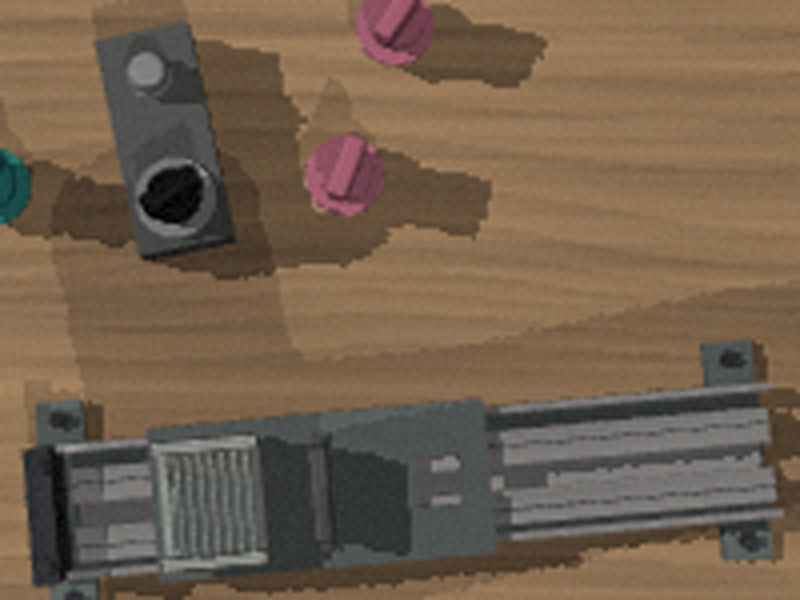

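View pics/s0z.png

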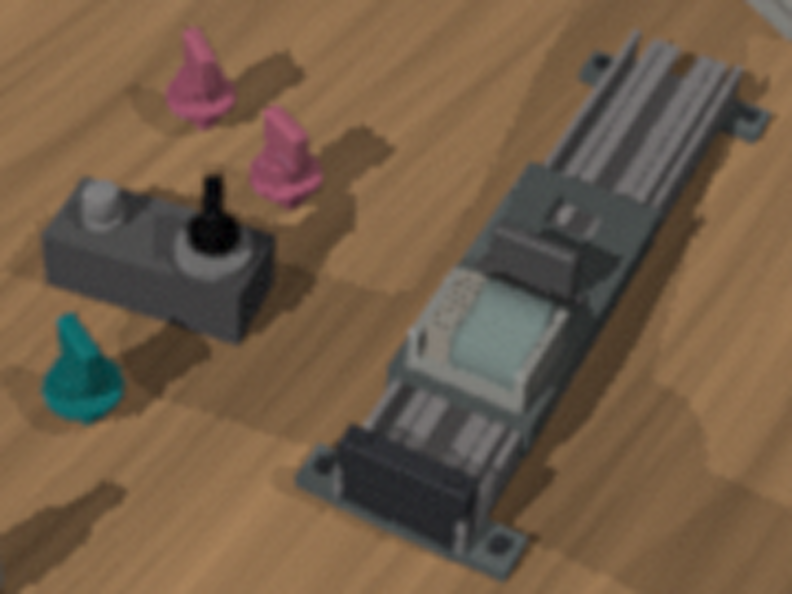

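```bash
cat > h.py <<'E'
import pickle,numpy as np,cv2
def ray(c,u,v):
    K=np.array(c["K"]);T=np.array(c["cam_to_world"])
    d=T[:3,:3]@np.linalg.solve(K,[u,v,1.]);return T[:3,3],d
def onz(c,u,v,z):
    o,d=ray(c,u,v);return o+d*(z-o[2])/d[2]
def proj(c,p):
    K=np.array(c["K"]);T=np.array(c["cam_to_world"])
    q=K@(T[:3,:3].T@(np.array(p)-T[:3,3]));return q[:2]/q[2]
def tri(c1,p1,c2,p2):
    o1,d1=ray(c1,*p1);o2,d2=ray(c2,*p2)
    s=np.linalg.lstsq(np.stack([d1,-d2],1),o2-o1,rcond=None)[0]
    a=o1+d1*s[0];b=o2+d2*s[1];return (a+b)/2,np.linalg.norm(a-b)
E
python3 - <<'E'
from h import *
t=pickle.load(open("top0.pkl","rb"));s=pickle.load(open("side0.pkl","rb"))
np.set_printoptions(precision=4,suppress=True)
Z=lambda x,y:(208+(x+.5)/4-.5,135+(y+.5)/4-.5)
S=lambda x,y:(210+(x+.5)/4.4-.5,165+(y+.5)/4.4-.5)
P=[onz(t,*Z(*p),.042) for p in[(150,430),(485,400),(497,552),(163,580)]]
print("plate",*P,[np.linalg.norm(P[i]-P[i-1]) for i in range(4)])
P=[onz(s,*S(*p),.042) for p in[(532,165),(660,208)]]
print("plate side -y edge",*P,np.linalg.norm(P[0]-P[1]))
print("stop",*[onz(t,*Z(*p),.054) for p in[(25,452),(54,447),(66,578),(36,583)]])
print("rib top",*[onz(t,*Z(*p),.078) for p in[(312,434),(330,434),(318,552),(332,552)]])
print("rib side",*[onz(s,*S(*p),.078) for p in[(497,227),(580,265)]])
B=[onz(t,*Z(*p),.04) for p in[(96,42),(190,22),(233,238),(144,260)]]
print("block",*B,[np.linalg.norm(B[i]-B[i-1]) for i in range(4)])
for n,p0,p1 in(("stud",None,None),):
    # collar ring center at z .045
    print("collar top",onz(t,*Z(175,196),.045), "side", onz(s,*S(214,243),.045))
    print("wing top side",onz(s,*S(213,178),.085))
b=cv2.imread("pics/top0.png")[165:205,230:275].astype(float); b=np.clip(b*3,0,255).astype('uint8')
cv2.imwrite("pics/st.png",cv2.resize(b,None,fx=14,fy=14,interpolation=cv2.INTER_NEAREST))
b=cv2.imread("pics/side0.png")[195:240,240:280].astype(float); b=np.clip(b*3,0,255).astype('uint8')
cv2.imwrite("pics/ss.png",cv2.resize(b,None,fx=13,fy=13,interpolation=cv2.INTER_NEAREST))
E
```

```text
plate [0.5263 0.0889 0.042 ] [ 0.5452 -0.0893  0.042 ] [ 0.465  -0.0963  0.042 ] [0.4471 0.0804 0.042 ] [np.float64(0.07968405942501341), np.float64(0.17917461335474616), np.float64(0.0804989281184296), np.float64(0.1776054176809286)]
plate side -y edge [ 0.5402 -0.0847  0.042 ] [ 0.4634 -0.0971  0.042 ] 0.07780240265148106
stop [0.5141 0.1534 0.054 ] [0.5169 0.1382 0.054 ] [0.4487 0.1303 0.054 ] [0.4458 0.146  0.054 ]
rib top [0.5266 0.0026 0.078 ] [ 0.5268 -0.0066  0.078 ] [ 0.4669 -0.0013  0.078 ] [ 0.467  -0.0084  0.078 ]
rib side [0.5147 0.0035 0.078 ] [0.4651 0.0017 0.078 ]
block [0.7355 0.1227 0.04  ] [0.7471 0.0719 0.04  ] [0.6299 0.0465 0.04  ] [0.6174 0.0942 0.04  ] [np.float64(0.12152946463138067), np.float64(0.052115985659744624), np.float64(0.11987326214747591), np.float64(0.04931327430230579)]
collar top [0.6516 0.0777 0.045 ] side [0.649 0.077 0.045]
wing top side [0.6551 0.0689 0.085 ]
```

View pics/st.png

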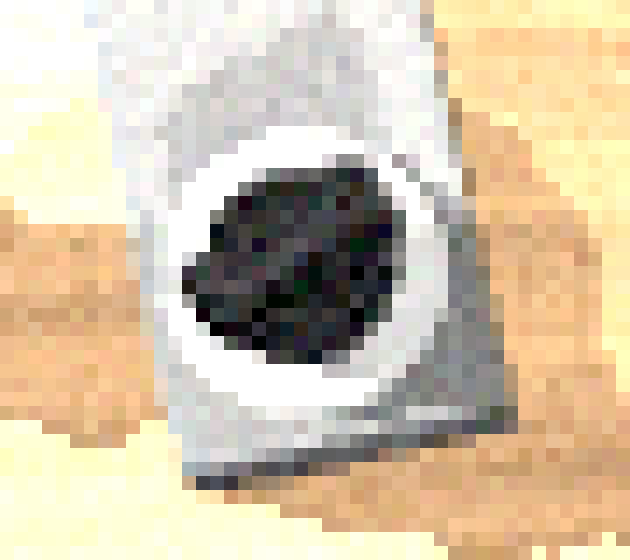

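View pics/ss.png

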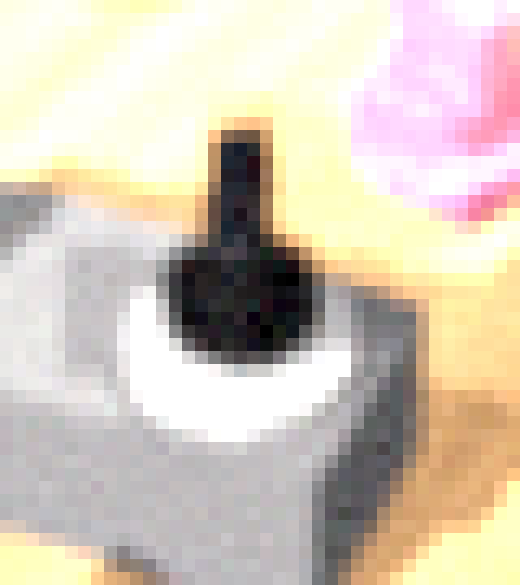

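Run:
```python
from h import *
t=pickle.load(open("top0.pkl","rb"));s=pickle.load(open("side0.pkl","rb"))
np.set_printoptions(precision=4,suppress=True)
b=cv2.imread("pics/top0.png")
w=b[168:200,238:268]; g=cv2.bilateralFilter(w,5,25,3).astype(float).mean(2)
g=np.clip((g-5)*5,0,255).astype('uint8'); cv2.imwrite("pics/st2.png",cv2.resize(g,None,fx=18,fy=18,interpolation=cv2.INTER_NEAREST))
o,d=ray(s,258,206);print("side view az",np.degrees(np.arctan2(d[1],d[0])), "horizontal")
# black blobs in side
c=cv2.imread("pics/side0.png").max(2)
for r in range(204,224):
    x=np.where(c[r,250:268]<45)[0]+250; print(r,x.min() if len(x) else None,x.max() if len(x) else None,end=' | ')
# ring/collar centroid in top via disc circle: bright ring
m=((b.min(2)>95)&(np.ptp(b.astype(int),axis=2)<25)).astype('uint8');
n,l,st,ce=cv2.connectedComponentsWithStats(m[165:205,230:275]);print(st,ce)
ys,xs=np.where(l==1+np.argmax(st[1:,4]))
(cx,cy),r=cv2.minEnclosingCircle(np.stack([xs+230,ys+165],1).astype(np.float32));print(cx,cy,r,onz(t,cx,cy,.045))
```

```text
side view az -51.94765558797874 horizontal
204 None None | 205 258 259 | 206 257 259 | 207 257 259 | 208 257 259 | 209 257 259 | 210 256 259 | 211 256 259 | 212 256 259 | 213 256 260 | 214 254 262 | 215 253 263 | 216 253 264 | 217 253 264 | 218 253 264 | 219 253 264 | 220 254 263 | 221 254 262 | 222 256 261 | 223 None None | [[   0    0   45   40 1732]
 [  12   10   14    9   27]
 [  27   11    3    4    5]
 [  12   21   15    8   36]] [[22.1351 19.4925]
 [16.8889 12.5556]
 [28.2    12.6   ]
 [18.4722 26.0278]]
249.0 189.0 7.615873336791992 [0.64   0.0826 0.045 ]
```

View pics/st2.png

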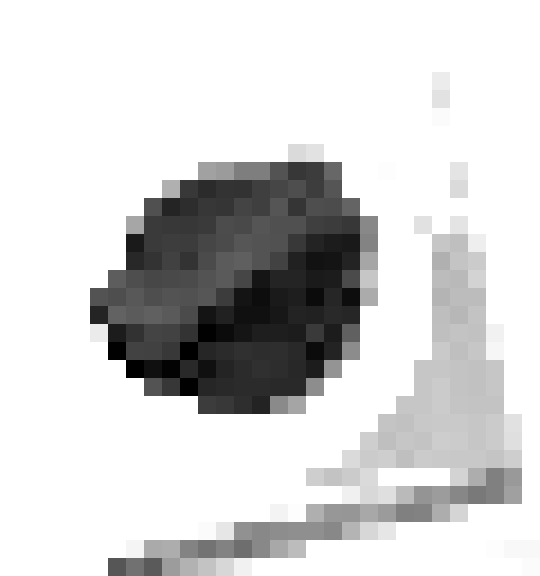

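Run:
```python
from h import *
t=pickle.load(open("top0.pkl","rb"));s=pickle.load(open("side0.pkl","rb"))
np.set_printoptions(precision=4,suppress=True)
f=lambda x,y:(238+x/18-.5,168+y/18-.5)
A=onz(t,*f(105,310),.085);B=onz(t,*f(330,185),.085);d=B-A
print(A,B,(A+B)/2,np.linalg.norm(d),np.degrees(np.arctan2(d[1],d[0])))
c=np.array([.650,.077,.085])
for az in(-48,-52,-56,-60):
    a=np.radians(az);u=np.array([np.cos(a),np.sin(a),0])*.017;n=np.array([-np.sin(a),np.cos(a),0])*.006
    print(az,*[proj(s,c+i*u+j*n) for i in(-1,1) for j in(-1,1)],*[proj(t,c+i*u) for i in(-1,1)])
    
# rail direction from edges
b=cv2.imread("pics/side0.png");
```

```text
[0.6445 0.0908 0.085 ] [0.6591 0.0655 0.085 ] [0.6518 0.0782 0.085 ] 0.029243670220577646 -59.98479158127304
-48 [260.8488 212.7381] [255.72   213.0985] [259.6005 202.7572] [254.5923 203.0972] [243.8669 187.5718] [256.4191 176.6759]
-52 [260.3503 212.8875] [255.2033 212.9952] [260.1053 202.8559] [255.0815 202.9549] [243.5036 187.1241] [256.7831 177.1224]
-56 [259.8384 213.0123] [254.6991 212.8665] [260.5987 202.9787] [255.5829 202.8363] [243.1726 186.6521] [257.1149 177.5933]
-60 [259.3155 213.1118] [254.2099 212.7133] [261.0784 203.1252] [256.0941 202.742 ] [242.8757 186.158 ] [257.4128 178.0863]
```

The stud is at about (0.651, 0.0775), with the wing's azimuth about -55.5°. The rail's yaw is about +6°, and the carriage centre is about (0.494, -0.003). That puts travel at roughly 70 mm, so about 50 mm remains. I'll move in with the fingers shut and push the rib.

{"name": "play_rows", "arguments": {
  "commands": [
    [0,0,1,0.8,1,0,-1],
    [0,0,1,0.8,1,0,-1],
    [0,0,1,0.8,1,0,-1],
    [0,0,1,0.8,1,0,-1],
    [0,0,1,0.8,1,0,-1],
    [0,0,1,0.8,1,0,-1],
    [0,0,1,0.8,1,0,-1],
    [0,0,1,0.8,1,0,-1],
    [0,0,1,0.8,1,0,-1],
    [0,0,1,0.8,1,0,-1],
    [0,0,1,0.8,1,0,-1],
    [0,0,1,0.8,0.8,0,-1]
  ]
}}

```text
time_s: 1.3
position: [0.4143, -0.1424, 0.2255]
orientation: [0.98, 0.198, -0.004, -0.0]
contact_force: [0.1, -0.9, -0.0]
grip_width: -0.0
```

{"name": "play_rows", "arguments": {
  "commands": [
    [0,0,1,0.28,0.35,-0.4,-1],
    [0,0,1,0.28,0.35,-0.4,-1],
    [0,0,1,0.28,0.35,-0.4,-1],
    [0,0,1,0.28,0.35,-0.4,-1],
    [0,0,1,0.28,0.35,-0.4,-1],
    [0,0,1,0.28,0.35,-0.4,-1],
    [0,0,1,0.28,0.35,-0.4,-1],
    [0,0,1,0.28,0.35,-0.4,-1],
    [0,0,1,0.28,0.35,-0.4,-1],
    [0,0,0,0.28,0.2,0,-1],
    [0,0,0,0,0,0,-1]
  ]
}}

```text
time_s: 2.4
position: [0.5015, -0.0329, 0.1095]
orientation: [0.654, 0.757, -0.005, -0.001]
contact_force: [0.4, 0.2, -0.6]
grip_width: -0.0001
```

Run:
```python
from workcell import manip
s=manip.get_state();print(s["joint_pos"],s["position"],s["orientation"],s["contact_force"])
```

```text
[-0.06104037  0.11921916 -0.31575868  1.14384633 -0.00760012 -0.20615742] [ 0.50147411 -0.03289824  0.10951638] [ 0.65396309  0.75650627 -0.00545588 -0.00088585] [ 0.43803465  0.21461274 -0.56677007]
```

{"name": "play_rows", "arguments": {
  "commands": [
    [0,0,-0.3,-0.1,-0.3,-0.2,-1],
    [0,0,0,0,0,-0.6,-1],
    [0,0,0,0,0,-0.5,-1],
    [0,0,0,0,0,-0.4,-1],
    [0,0,0,0,0,0,-1]
  ]
}}

```text
time_s: 2.9
position: [0.4978, -0.0461, 0.0586]
orientation: [0.677, 0.736, -0.005, 0.001]
contact_force: [-0.5, -0.0, 0.4]
grip_width: -0.0001
```

Run:
```python
from workcell import manip
import cv2,pickle
for n in("side","top"):
    c=manip.capture(n); pickle.dump(c,open(f"{n}1.pkl","wb")); b=c["img"][:,:,::-1]
    b=b[135:285,208:408] if n=="top" else b[165:300,210:390]
    cv2.imwrite(f"pics/{n}1z.png",cv2.resize(b,None,fx=4,fy=4,interpolation=cv2.INTER_CUBIC))
```

```text
(no output)
```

View pics/side1z.png

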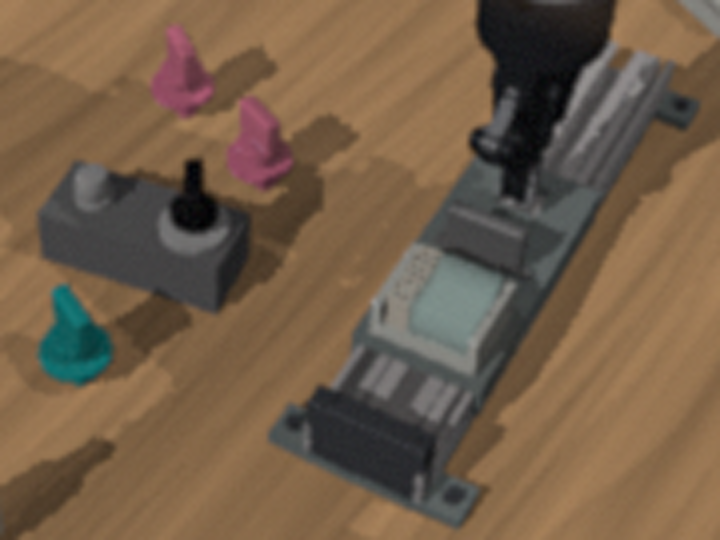

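The side view shows the shut fingers just behind the rib, at about (520,190) in the crop. I'll push along the rail.

{"name": "play_rows", "arguments": {
  "commands": [
    [0,0,0,-0.02,0.2,0,-1],
    [0,0,0,-0.03,0.3,0,-1],
    [0,0,0,-0.03,0.3,0,-1],
    [0,0,0,-0.03,0.3,0,-1],
    [0,0,0,-0.03,0.3,0,-1],
    [0,0,0,-0.03,0.3,0,-1]
  ]
}}

```text
time_s: 3.6
position: [0.4947, 0.0074, 0.0625]
orientation: [0.678, 0.735, -0.004, 0.004]
contact_force: [1.0, -3.2, -0.4]
grip_width: -0.0001
```

{"name": "play_rows", "arguments": {
  "commands": [
    [0,0,0,-0.02,0.15,0,-1],
    [0,0,0,-0.02,0.15,0,-1]
  ]
}}

```text
time_s: 3.8
position: [0.4935, 0.0181, 0.0625]
orientation: [0.677, 0.736, -0.004, 0.004]
contact_force: [0.9, -2.6, -1.2]
grip_width: 0.0001
```

{"name": "play_rows", "arguments": {
  "commands": [
    [0,0,0,-0.01,0.1,-0.05,-1]
  ]
}}

```text
time_s: 3.9
position: [0.4934, 0.0216, 0.0614]
orientation: [0.677, 0.736, -0.004, 0.005]
contact_force: [0.3, -2.4, 1.1]
grip_width: -0.0002
```

{"name": "play_rows", "arguments": {
  "commands": [
    [0,0,0,-0.01,0.1,0,-1]
  ]
}}

```text
time_s: 4.0
position: [0.4931, 0.0249, 0.0613]
orientation: [0.677, 0.736, -0.004, 0.005]
contact_force: [0.4, -1.5, -2.8]
grip_width: -0.0003
```

{"name": "play_rows", "arguments": {
  "commands": [
    [0,0,0,-0.01,0.07,0,-1]
  ]
}}

```text
time_s: 4.1
position: [0.4928, 0.0271, 0.0613]
orientation: [0.677, 0.736, -0.004, 0.005]
contact_force: [0.8, -2.7, -1.1]
grip_width: 0.0002
```

{"name": "play_rows", "arguments": {
  "commands": [
    [0,0,0,-0.01,0.07,0,-1]
  ]
}}

```text
time_s: 4.2
position: [0.4926, 0.0293, 0.0613]
orientation: [0.677, 0.736, -0.004, 0.005]
contact_force: [1.2, -2.9, -0.1]
grip_width: -0.0001
```

{"name": "play_rows", "arguments": {
  "commands": [
    [0,0,0,0,0.07,0,-1]
  ]
}}

```text
time_s: 4.3
position: [0.4926, 0.0297, 0.0613]
orientation: [0.678, 0.735, -0.006, 0.006]
contact_force: [0.4, -14.6, 0.9]
grip_width: 0.0
```

The force jumped to 14.6 N, so the carriage is against the stop. I'll back off, rise and turn towards the stud.

{"name": "play_rows", "arguments": {
  "commands": [
    [0,0,0,0.02,-0.3,0,-1],
    [0,0,0,0,-0.1,0.7,-1],
    [0,0,0,0,0,1,-1],
    [0,0,1,0,0,1,0],
    [0,0,1,0.5,0.1,0.3,0],
    [0,0,1,0.8,0.5,0,0],
    [0,0,1,0.8,0.5,0,0],
    [0,0,1,0.8,0.5,0,0],
    [0,0,1,0.8,0.5,0,0],
    [0,0,1,0.8,0.4,0,0],
    [0,0,1,0.5,0.3,0,0],
    [0,0,1,0.3,0.2,0,0]
  ]
}}

```text
time_s: 5.5
position: [0.6547, 0.1122, 0.1551]
orientation: [0.092, 0.996, 0.003, 0.003]
contact_force: [0.3, -0.6, 0.2]
grip_width: 0.0424
```

```bash
cat > cap.py <<'E'
import sys,cv2,pickle
from workcell import manip
k=sys.argv[1]
for n in("side","top"):
    c=manip.capture(n); pickle.dump(c,open(f"{n}{k}.pkl","wb")); b=c["img"][:,:,::-1]; cv2.imwrite(f"pics/{n}{k}.png",b)
    b=b[135:285,208:408] if n=="top" else b[165:300,210:390]
    cv2.imwrite(f"pics/{n}{k}z.png",cv2.resize(b,None,fx=4,fy=4,interpolation=cv2.INTER_CUBIC))
E
python3 cap.py 2
```

```text
(no output)
```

View pics/side2z.png

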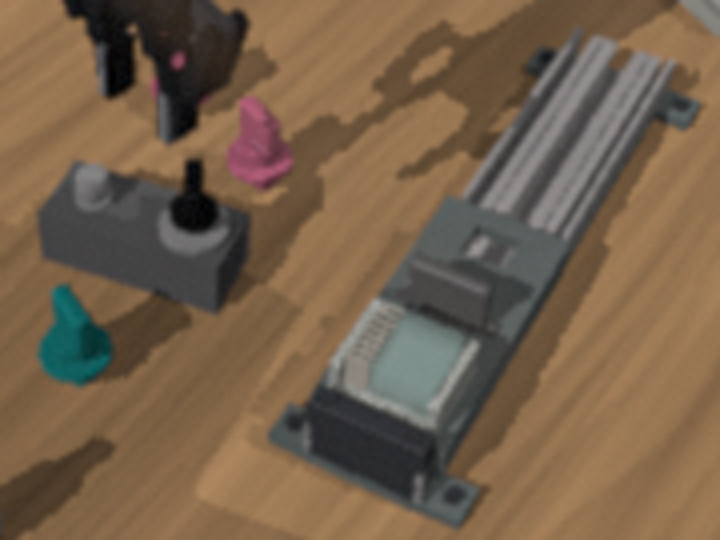

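View pics/top2z.png

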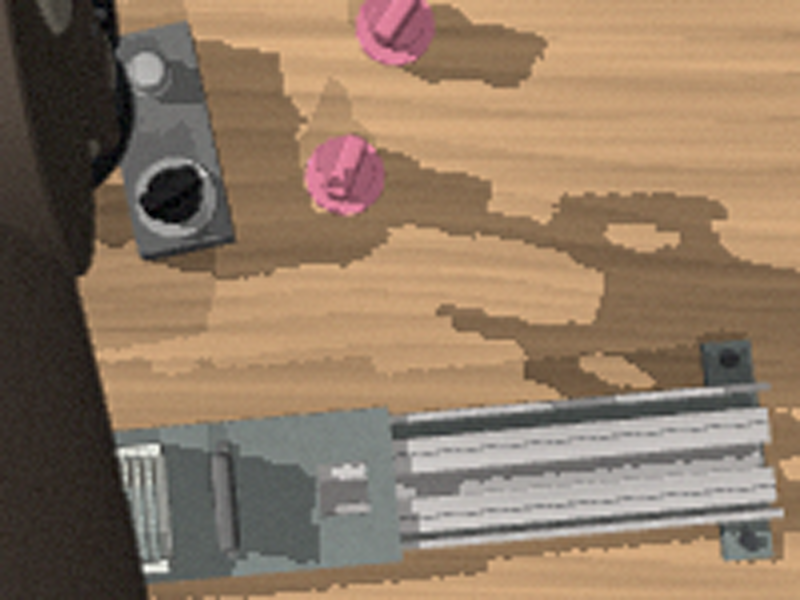

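The carriage now touches the stop. The hole is at about (345,488) in the top crop. Next I'll zoom on the hole and track to find the slot's line.

Run:
```python
import cv2
b=cv2.imread("pics/top2.png")[232:278,280:358]
cv2.imwrite("pics/hole2.png",cv2.resize(b,None,fx=10,fy=10,interpolation=cv2.INTER_CUBIC))
```

```text
(no output)
```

View pics/hole2.png

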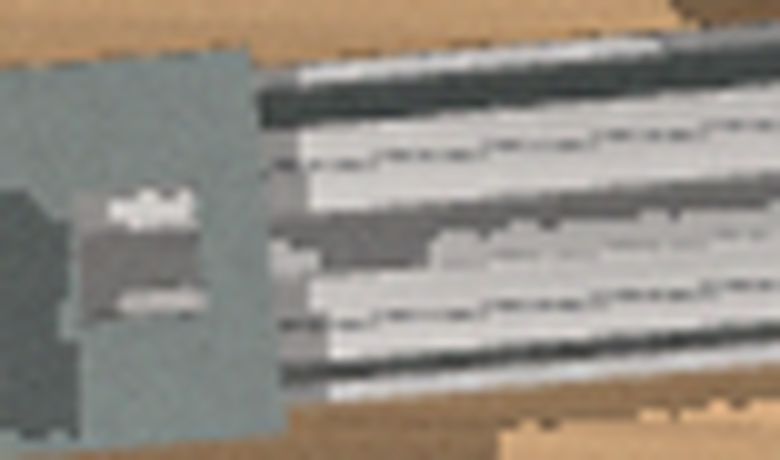

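Run:
```python
from h import *
np.set_printoptions(precision=4,suppress=True)
t=pickle.load(open("top2.pkl","rb"));s=pickle.load(open("side2.pkl","rb"))
f=lambda x,y:(280+x/10-.45,232+y/10-.45)
S=lambda x,y:(210+(x+.5)/4-.5,165+(y+.5)/4-.5)
C=[onz(t,*f(*p),.042) for p in[(248,45),(285,432)]];print("edge",*C,np.linalg.norm(C[0]-C[1]))
m=(C[0]+C[1])/2;d=(C[0]-C[1]);th=np.arctan2(d[1],d[0]);print("th",np.degrees(th))
th=np.radians(6.0);X=np.array([np.cos(th),np.sin(th),0]);Y=np.array([-X[1],X[0],0])
print("hole from edge(28 in)",m+.028*Y)
H=[onz(t,*f(*p),.042) for p in[(76,194),(194,186),(207,308),(88,322)]];print("hole",*H,np.mean(H,0))
for x,u,l in((310,212,280),(700,184,250),(150,231,292)):
    a=onz(t,*f(x,u),.034);b=onz(t,*f(x,l),.034);c=(a+b)/2;print("slot",c,"w",np.linalg.norm(a-b),"rail x rel to plate mid",(c-m)@X)
H=[onz(s,*S(*p),.042) for p in[(470,225),(516,240),(503,268),(459,252)]];print("hole side",*H,np.mean(H,0))
C=[onz(s,*S(*p),.042) for p in[(446,200),(568,238)]];print("edge side",*C,np.mean(C,0)+.028*Y)
b=cv2.imread("pics/side2.png")[205:245,315:365]
cv2.imwrite("pics/sh2.png",cv2.resize(b,None,fx=14,fy=14,interpolation=cv2.INTER_CUBIC))
```

```text
edge [ 0.5413 -0.0372  0.042 ] [ 0.4596 -0.046   0.042 ] 0.08215758082618377
th 6.159458088850709
hole from edge(28 in) [ 0.4975 -0.0137  0.042 ]
hole [ 0.5091 -0.001   0.042 ] [ 0.5112 -0.026   0.042 ] [ 0.4854 -0.0291  0.042 ] [ 0.4821 -0.0039  0.042 ] [ 0.4969 -0.015   0.042 ]
slot [ 0.4985 -0.0513  0.034 ] w 0.014502627943647107 rail x rel to plate mid -0.0030146598466246483
slot [ 0.506  -0.1346  0.034 ] w 0.014064872893597993 rail x rel to plate mid -0.004187271621215267
slot [ 0.4946 -0.0171  0.034 ] w 0.013012784705465146 rail x rel to plate mid -0.0032988351054105197
hole side [ 0.5132 -0.0219  0.042 ] [ 0.4842 -0.0275  0.042 ] [ 0.4791 -0.0027  0.042 ] [0.5071 0.0016 0.042 ] [ 0.4959 -0.0126  0.042 ]
edge side [ 0.5363 -0.0317  0.042 ] [ 0.4595 -0.0477  0.042 ] [ 0.495  -0.0118  0.042 ]
```

View pics/sh2.png

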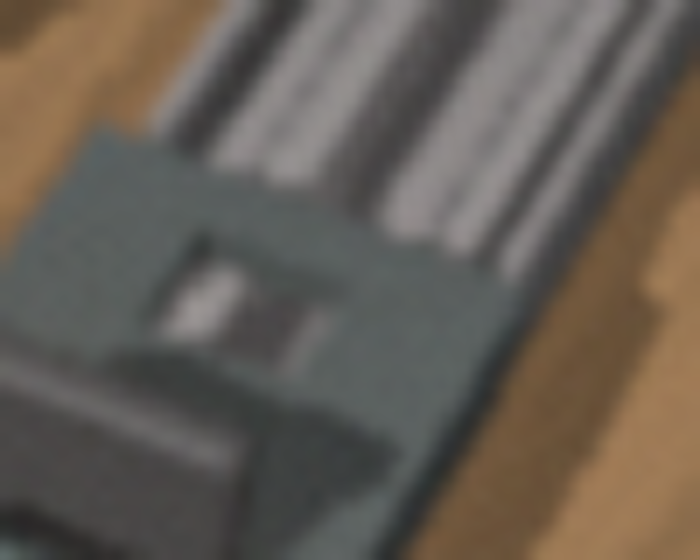

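{"name": "play_rows", "arguments": {
  "commands": [
    [0,0,1,-0.03,-0.25,0,0],
    [0,0,1,-0.03,-0.25,0,0],
    [0,0,1,-0.03,-0.25,0,0],
    [0,0,1,-0.03,-0.25,0,0],
    [0,0,1,0,-0.15,0,0],
    [0,0,0.5,0,0,-0.5,0],
    [0,0,0,0,0,-0.3,0],
    [0,0,0,0,0,0,0]
  ]
}}

```text
time_s: 6.4
position: [0.6454, 0.074, 0.1304]
orientation: [-0.284, 0.959, 0.006, -0.0]
contact_force: [-0.4, 0.5, 0.3]
grip_width: 0.0428
```

```bash
python3 - <<'E'
from h import *
from workcell import manip
np.set_printoptions(precision=4,suppress=True)
s=pickle.load(open("side2.pkl","rb"))
f=lambda x,y:(315+x/14-.46,205+y/14-.46)
th=np.radians(6.1);X=np.array([np.cos(th),np.sin(th),0]);Y=np.array([-X[1],X[0],0])
C=[onz(s,*f(*p),.042) for p in[(100,130),(520,280)]];m=(C[0]+C[1])/2;print(*C,np.linalg.norm(C[0]-C[1]),m+.028*Y)
for a,b in(((325,192),(383,212)),((237,305),(303,330)),((430,20),(500,20))):
    a=onz(s,*f(*a),.034);b=onz(s,*f(*b),.034);print(a,b,(a-b)@X,((a+b)/2-m)@X,((a+b)/2)@X, np.array([.4937,-.0147,0])@X)
q=manip.get_state();o=q["orientation"];print(q["joint_pos"],q["position"],np.degrees(2*np.arctan2(o[1],o[0])))
E
python3 cap.py 3
```

```text
[ 0.5366 -0.0349  0.042 ] [ 0.4587 -0.0465  0.042 ] 0.07872908006342705 [ 0.4947 -0.0129  0.042 ]
[ 0.4998 -0.0525  0.034 ] [ 0.489  -0.0543  0.034 ] 0.010893962916308397 -0.004568534203586799 0.48595363903253386 0.48934256116992053
[ 0.4986 -0.0193  0.034 ] [ 0.4863 -0.0209  0.034 ] 0.012375837679301532 -0.0030168908001039366 0.48750528243601676 0.48934256116992053
[ 0.5061 -0.1025  0.034 ] [ 0.4957 -0.1101  0.034 ] 0.011124025604787324 -0.003751780280130071 0.4867703929559906 0.48934256116992053
[ 0.1089  0.3792  0.0664  1.2602  0.0118 -2.037 ] [0.6454 0.074  0.1304] 212.94885716042808
```

View pics/side3z.png

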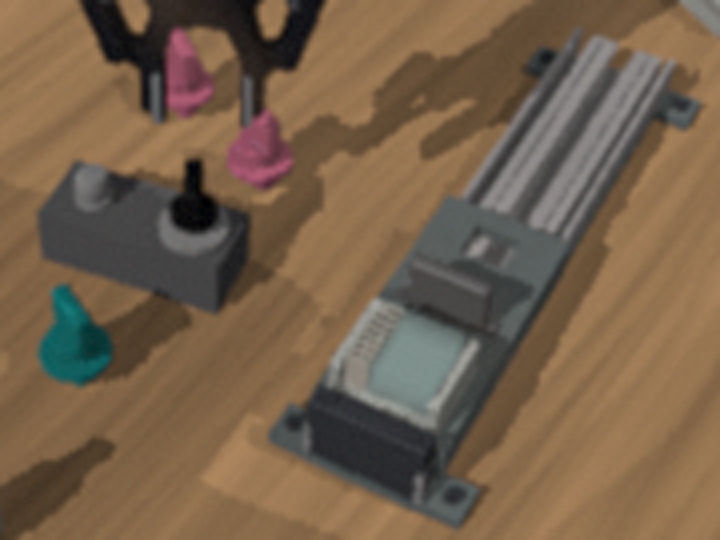

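The jaws straddle the wing from above. I'll correct by about 5 mm and go down.

{"name": "play_rows", "arguments": {
  "commands": [
    [0,0,0.2,0.18,0.12,-0.2,0],
    [0,0,0,0,0,-0.5,0],
    [0,0,0,0,0,0,0]
  ]
}}

```text
time_s: 6.8
position: [0.653, 0.0789, 0.1115]
orientation: [-0.298, 0.955, 0.006, 0.002]
contact_force: [-0.2, 1.0, 0.1]
grip_width: 0.0425
```

{"name": "play_rows", "arguments": {
  "commands": [
    [0,0,0,-0.06,-0.04,-0.5,0],
    [0,0,0,0,0,-0.6,0],
    [0,0,0,0,0,-0.4,0],
    [0,0,0,0,0,0,0]
  ]
}}

```text
time_s: 7.2
position: [0.6532, 0.079, 0.0675]
orientation: [-0.299, 0.954, 0.006, 0.004]
contact_force: [-0.4, -0.1, 0.8]
grip_width: 0.0425
```

```bash
python3 cap.py 4
```

```text
(no output)
```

View pics/side4z.png

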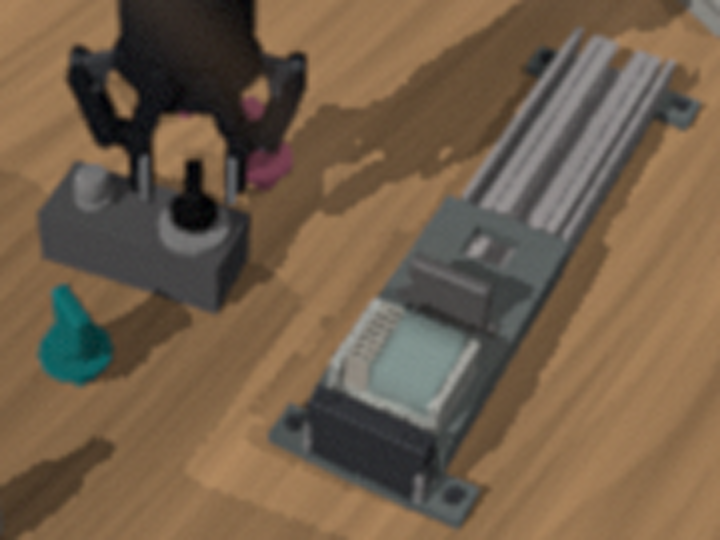

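{"name": "play_rows", "arguments": {
  "commands": [
    [0,0,0,-0.1,-0.07,-0.17,0],
    [0,0,0,0,0,0,0]
  ]
}}

```text
time_s: 7.5
position: [0.652, 0.077, 0.0656]
orientation: [-0.299, 0.954, 0.005, 0.006]
contact_force: [-0.1, 0.7, -0.7]
grip_width: 0.0429
```

{"name": "play_rows", "arguments": {
  "commands": [
    [0,0,0,-0.04,0,-0.15,-0.3],
    [0,0,0,0,0,-0.05,-0.5],
    [0,0,0,0,0,0,-0.6],
    [0,0,0,0,0,0,-0.7]
  ]
}}

```text
time_s: 7.9
position: [0.6512, 0.077, 0.0605]
orientation: [-0.299, 0.954, 0.005, 0.007]
contact_force: [0.0, 0.1, 0.3]
grip_width: 0.0127
```

{"name": "play_rows", "arguments": {
  "commands": [
    [0,0,0,0,0,0,-1],
    [0,0,0,0,0,0,-1],
    [0,0,0,0,0,0,-1]
  ]
}}

```text
time_s: 8.2
position: [0.6513, 0.0769, 0.0608]
orientation: [-0.299, 0.954, 0.005, 0.008]
contact_force: [-0.7, 0.8, -0.3]
grip_width: 0.011
```

Gripped at 11 mm. I'll lift straight up, taking out the 1° tilt.

{"name": "play_rows", "arguments": {
  "commands": [
    [0,0,0,0,0,0.2,-1],
    [0,0,0,0,0,0.5,-1],
    [0,0,0,0,0,0.6,-1],
    [-0.1,0.09,0,0,0,0.6,-1],
    [0,0,0,0,0,0.3,-1],
    [0,0,0,0,0,0,-1]
  ]
}}

```text
time_s: 8.8
position: [0.6498, 0.0768, 0.1281]
orientation: [-0.299, 0.954, 0.001, -0.003]
contact_force: [-0.8, -0.6, -1.2]
grip_width: 0.0106
```

```bash
cat > st.py <<'E'
from workcell import manip
import numpy as np
from scipy.spatial.transform import Rotation as R
np.set_printoptions(precision=4,suppress=True)
q=manip.get_state();m=R.from_quat(q["orientation"]).as_matrix()
x,z=m[:,0],m[:,2]
print("t",q["time_s"],"pos",q["position"],"az",np.degrees(np.arctan2(x[1],x[0]))%360,"z",z,"fix wx,wy units",-z[1]/.1396,z[0]/.1396,"F",q["contact_force"],"M",q["moment"],"grip",q["grip_width"],"j6",np.degrees(q["joint_pos"][5]))
E
python3 st.py; python3 cap.py 5
```

```text
t 8.8 pos [0.6498 0.0768 0.1281] az 214.73691767761392 z [-0.0053 -0.0004 -1.    ] fix wx,wy units 0.0029957078620820483 -0.03765738582796559 F [-0.8063 -0.6048 -1.1524] M [-0.0105 -0.0384 -0.0072] grip 0.010636122391170025 j6 -118.00095276151923
```

View pics/side5z.png

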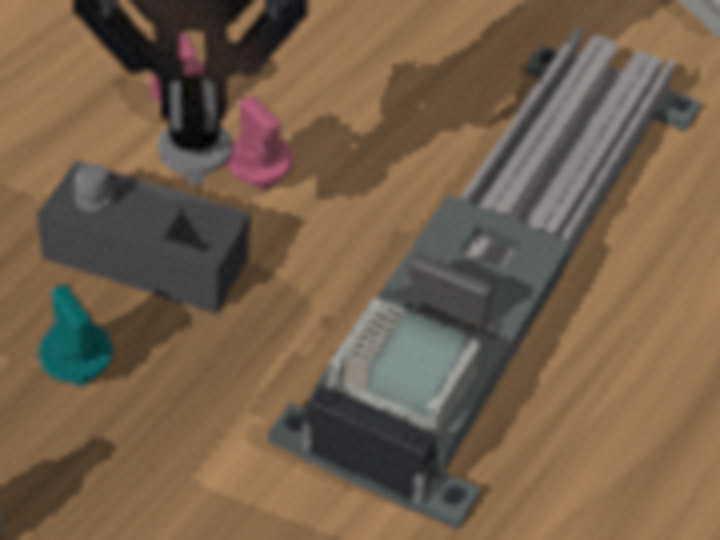

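The stud hangs straight below the jaws, clear of the block. I'll carry it over the hole, turning it -28.6°.

{"name": "play_rows", "arguments": {
  "commands": [
    [0,0,-0.9,-0.6,-0.35,0,-1],
    [0,0,-0.9,-0.6,-0.35,0,-1],
    [0,0,-0.9,-0.6,-0.35,0,-1],
    [0,0,-0.6,-0.6,-0.35,0,-1],
    [0,0,0,-0.6,-0.35,0,-1],
    [0,0,0,-0.6,-0.35,0,-1],
    [0,0,0,-0.6,-0.35,0,-1],
    [0,0,0,-0.5,-0.3,0,-1],
    [0,0,0,-0.3,-0.15,0,-1],
    [0,0,0,0,0,0,-1]
  ]
}}

```text
time_s: 9.9
position: [0.4865, -0.0134, 0.1139]
orientation: [-0.063, 0.998, 0.003, -0.011]
contact_force: [0.5, 0.2, -1.7]
grip_width: 0.0108
```

```bash
python3 st.py
```

```text
t 9.9 pos [ 0.4865 -0.0134  0.1139] az 187.19328361521121 z [-0.0218  0.0042 -0.9998] fix wx,wy units -0.03006146833733868 -0.1563448601397451 F [ 0.5147  0.2225 -1.691 ] M [ 0.0167 -0.0361 -0.0587] grip 0.0108449626216191 j6 -98.88897368762431
```

{"name": "play_rows", "arguments": {
  "commands": [
    [-0.03,-0.16,-0.13,0.2,0,-0.1,-1],
    [0,0,0,0,0,0,-1]
  ]
}}

```text
time_s: 10.1
position: [0.4938, -0.013, 0.1102]
orientation: [-0.053, 0.999, 0.0, 0.001]
contact_force: [-0.6, -0.5, -1.8]
grip_width: 0.011
```

```bash
python3 st.py; python3 cap.py 6
```

```text
t 10.1 pos [ 0.4938 -0.013   0.1102] az 186.0551360178999 z [ 0.0029  0.0003 -1.    ] fix wx,wy units -0.0023516765813690987 0.020789536352100187 F [-0.5819 -0.467  -1.8211] M [ 0.0409  0.0022 -0.01  ] grip 0.01098353487241366 j6 -97.5822470758199
```

View pics/side6z.png

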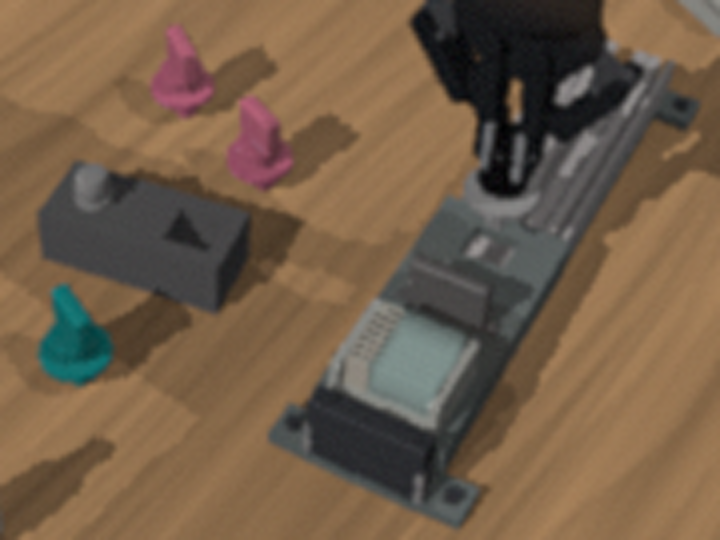

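```bash
python3 - <<'E'
from h import *
np.set_printoptions(precision=4,suppress=True)
s=pickle.load(open("side6.pkl","rb"))
b=cv2.imread("pics/side6.png")[195:230,315:360]; cv2.imwrite("pics/c6.png",cv2.resize(b,None,fx=16,fy=16,interpolation=cv2.INTER_CUBIC))
S=lambda x,y:(210+(x+.5)/4-.5,165+(y+.5)/4-.5)
print(onz(s,*S(503,190),.0945))
E
python3 -c "
import cv2
a=cv2.imread('pics/c6.png');b=cv2.imread('pics/top6z.png');import numpy as np
print(a.shape,b.shape)"
```

```text
[ 0.4903 -0.0107  0.0945]
(560, 720, 3) (600, 800, 3)
```

View pics/c6.png

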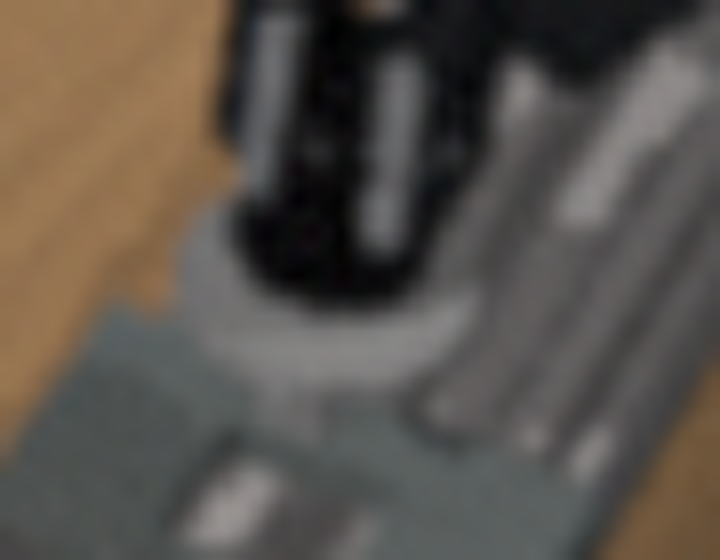

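View pics/top6z.png

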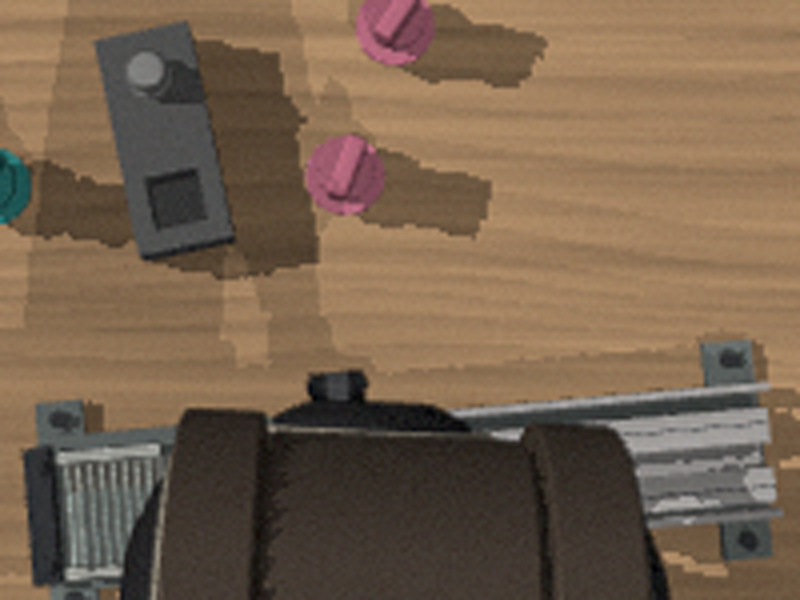

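Run:
```python
from h import *
np.set_printoptions(precision=4,suppress=True)
s=pickle.load(open("side6.pkl","rb"))
for p in((.4938,-.013,.0895),(.4938,-.013,.08),(.4938,-.013,.0725),(.4938+.001,-.013,.0895),(.4938,-.012,.0895)):print(p,proj(s,p))
th=np.radians(6.1);X=np.array([np.cos(th),np.sin(th),0]);Y=np.array([-X[1],X[0],0]);p=np.array([.4938,-.013,.0725])
print("rail x of tcp",p@X,"head corners",[proj(s,p+i*.011*Y+j*.006*X) for i in(1,-1) for j in(-1,1)])
print("head in crop",[(proj(s,p+.011*Y+j*.006*X)-[315,195]+.5)*16 for j in(-1,1)])
```

```text
(0.4938, -0.013, 0.0895) [334.3416 212.4686]
(0.4938, -0.013, 0.08) [333.9041 215.3352]
(0.4938, -0.013, 0.0725) [333.5626 217.572 ]
(0.4948, -0.013, 0.0895) [333.9695 212.2898]
(0.4938, -0.012, 0.0895) [334.1278 212.7122]
rail x of tcp 0.48962264388560545 head corners [array([334.0097, 221.3928]), array([329.3282, 219.5449]), array([337.7553, 215.6187]), array([333.1236, 213.8192])]
head in crop [array([312.1545, 430.2846]), array([237.251 , 400.7181])]
```

In the side view the head is already in line with the slot, and the top view agrees. I'll lower it and feel for the slot.

{"name": "play_rows", "arguments": {
  "commands": [
    [0,0.02,0,0,-0.01,-0.3,-1],
    [0,0,0,0,0,-0.3,-1],
    [0,0,0,0,0,-0.2,-1],
    [0,0,0,0,0,0,-1]
  ]
}}

```text
time_s: 10.6
position: [0.4943, -0.0126, 0.0837]
orientation: [-0.054, 0.999, 0.0, -0.001]
contact_force: [-1.1, 0.2, -1.1]
grip_width: 0.0106
```

```bash
python3 st.py;python3 cap.py 7
```

```text
t 10.6 pos [ 0.4943 -0.0126  0.0837] az 186.18265875445425 z [-0.0022  0.0006 -1.    ] fix wx,wy units -0.003957608308519312 -0.015561476840207469 F [-1.1011  0.2309 -1.0871] M [-0.0053  0.0108 -0.0251] grip 0.010553594158315466 j6 -97.66149936039353
```

View pics/side7z.png

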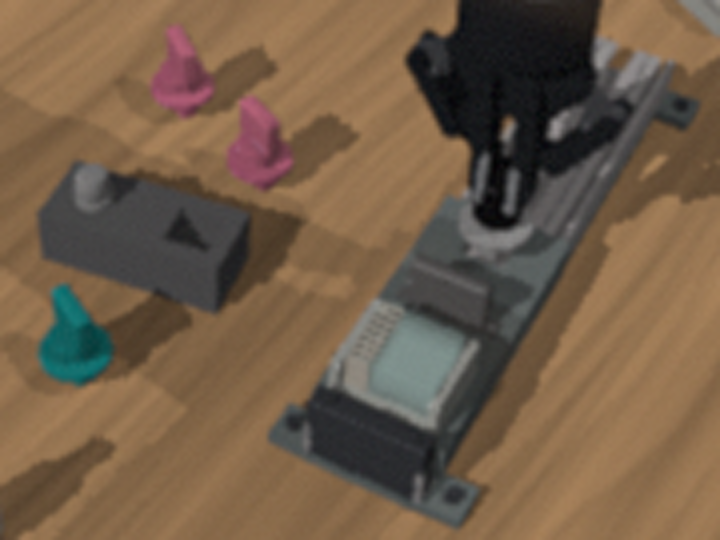

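{"name": "play_rows", "arguments": {
  "commands": [
    [0,-0.015,0,-0.01,-0.05,-0.15,-1],
    [0,0,0,0,0,-0.1,-1],
    [0,0,0,0,0,0,-1]
  ]
}}

```text
time_s: 11.0
position: [0.4949, -0.0144, 0.0772]
orientation: [-0.054, 0.999, 0.0, 0.001]
contact_force: [0.5, -0.4, -1.9]
grip_width: 0.011
```

{"name": "play_rows", "arguments": {
  "commands": [
    [0,0,0,0,0,-0.08,-1]
  ]
}}

```text
time_s: 11.1
position: [0.4951, -0.0144, 0.075]
orientation: [-0.054, 0.999, 0.0, 0.002]
contact_force: [0.3, 0.0, -1.9]
grip_width: 0.0103
```

{"name": "play_rows", "arguments": {
  "commands": [
    [0,0,0,0,0,-0.08,-1]
  ]
}}

```text
time_s: 11.2
position: [0.4951, -0.0144, 0.0725]
orientation: [-0.054, 0.999, 0.0, 0.002]
contact_force: [0.3, 0.5, -1.4]
grip_width: 0.011
```

{"name": "play_rows", "arguments": {
  "commands": [
    [0,0.02,0,-0.05,0,-0.02,-1]
  ]
}}

```text
time_s: 11.3
position: [0.4936, -0.0144, 0.0717]
orientation: [-0.054, 0.999, 0.0, 0.0]
contact_force: [-0.2, -0.2, -0.9]
grip_width: 0.0107
```

{"name": "play_rows", "arguments": {
  "commands": [
    [0,0,0,0,0,-0.07,-1]
  ]
}}

```text
time_s: 11.4
position: [0.4936, -0.0144, 0.0697]
orientation: [-0.054, 0.999, 0.0, 0.0]
contact_force: [0.3, -0.3, -1.5]
grip_width: 0.0112
```

{"name": "play_rows", "arguments": {
  "commands": [
    [0,0,0,0,0,-0.05,-1]
  ]
}}

```text
time_s: 11.5
position: [0.4935, -0.0144, 0.068]
orientation: [-0.054, 0.999, 0.0, 0.0]
contact_force: [-0.4, 0.6, -1.7]
grip_width: 0.0113
```

There's no resistance below the expected lip height (TCP z 0.0717), so the head seems to be in the slot. I'll go on in small steps.

{"name": "play_rows", "arguments": {
  "commands": [
    [0,0,0,0,0,-0.06,-1]
  ]
}}

```text
time_s: 11.6
position: [0.4936, -0.0144, 0.0661]
orientation: [-0.054, 0.999, 0.0, 0.0]
contact_force: [-0.3, -0.1, -0.4]
grip_width: 0.0112
```

{"name": "play_rows", "arguments": {
  "commands": [
    [0,0,0,0,0,-0.06,-1]
  ]
}}

```text
time_s: 11.7
position: [0.4936, -0.0144, 0.0641]
orientation: [-0.054, 0.999, 0.0, 0.0]
contact_force: [-0.3, 0.6, -1.6]
grip_width: 0.0109
```

{"name": "play_rows", "arguments": {
  "commands": [
    [0,0,0,0,0,-0.05,-1]
  ]
}}

```text
time_s: 11.8
position: [0.4936, -0.0144, 0.0625]
orientation: [-0.054, 0.999, 0.0, 0.0]
contact_force: [-1.1, -0.1, 1.8]
grip_width: 0.0111
```

{"name": "play_rows", "arguments": {
  "commands": [
    [0,0,0,0,0,-0.04,-1]
  ]
}}

```text
time_s: 11.9
position: [0.4936, -0.0145, 0.0615]
orientation: [-0.054, 0.999, 0.0, 0.0]
contact_force: [-2.0, -0.4, 1.7]
grip_width: 0.0107
```

At z 0.0625 the force rose by about 3.3 N, which is the collar meeting the plate. I'll press to about 4.5 mm of yield, near z 0.0582.

{"name": "play_rows", "arguments": {
  "commands": [
    [0,0,0,0,0,-0.06,-1],
    [0,0,0,0,0,-0.05,-1]
  ]
}}

```text
time_s: 12.1
position: [0.4936, -0.0145, 0.0587]
orientation: [-0.054, 0.999, 0.0, 0.001]
contact_force: [-2.5, -0.2, 4.5]
grip_width: 0.0107
```

```bash
python3 st.py;python3 cap.py 8
```

```text
t 12.1 pos [ 0.4936 -0.0145  0.0587] az 186.1656346495069 z [ 0.0013  0.0003 -1.    ] fix wx,wy units -0.0025026400816888015 0.00905843810639545 F [-2.5193 -0.2364  4.5151] M [ 0.0515  0.5463 -0.0095] grip 0.010721309524447463 j6 -97.85941041411125
```

View pics/side8z.png

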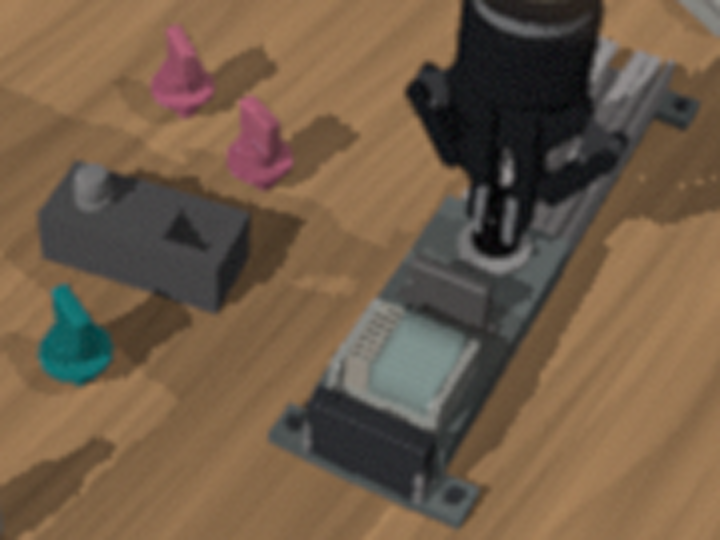

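{"name": "play_rows", "arguments": {
  "commands": [
    [0,0,0,-0.02,0,-0.015,-1],
    [0,0,-0.5,0,0,0,-1]
  ]
}}

```text
time_s: 12.4
position: [0.4938, -0.0144, 0.059]
orientation: [-0.018, 1.0, 0.0, 0.002]
contact_force: [-1.8, -1.2, 4.7]
grip_width: 0.0106
```

```bash
python3 st.py
```

```text
t 12.4 pos [ 0.4938 -0.0144  0.059 ] az 182.09285691884676 z [ 0.0033  0.0004 -1.    ] fix wx,wy units -0.002596301943847312 0.023533797652068904 F [-1.7627 -1.2302  4.7044] M [0.0985 0.4181 0.079 ] grip 0.010573115018304572 j6 -93.78153567616894
```

{"name": "play_rows", "arguments": {
  "commands": [
    [0,0.02,-0.7,-0.02,0,-0.03,-1],
    [0,0,-0.7,0,0,-0.02,-1]
  ]
}}

```text
time_s: 12.6
position: [0.4942, -0.0142, 0.0584]
orientation: [0.083, 0.997, 0.0, 0.001]
contact_force: [-1.9, -0.8, 4.8]
grip_width: 0.0108
```

```bash
python3 st.py
```

```text
t 12.6 pos [ 0.4942 -0.0142  0.0584] az 170.48228373748182 z [ 0.003   0.0006 -1.    ] fix wx,wy units -0.004055758261478886 0.021208580137169152 F [-1.9421 -0.7549  4.8176] M [0.1643 0.3787 0.0477] grip 0.010781717350875273 j6 -82.14969442472659
```

{"name": "play_rows", "arguments": {
  "commands": [
    [0,0.03,-0.8,-0.03,0,-0.01,-1],
    [0,0,-0.8,-0.02,0,-0.01,-1]
  ]
}}

```text
time_s: 12.8
position: [0.4942, -0.0138, 0.0588]
orientation: [0.198, 0.98, 0.001, 0.001]
contact_force: [-1.4, 0.3, 4.4]
grip_width: 0.0108
```

```bash
python3 st.py
```

```text
t 12.8 pos [ 0.4942 -0.0138  0.0588] az 157.17364352041417 z [ 0.0022  0.0013 -1.    ] fix wx,wy units -0.009428651169371347 0.015886330036553372 F [-1.3938  0.2984  4.3682] M [0.1821 0.0794 0.0183] grip 0.010843938631806703 j6 -68.82223764131098
```

{"name": "play_rows", "arguments": {
  "commands": [
    [0,0.02,-0.8,-0.02,-0.01,-0.03,-1],
    [0,0,-0.8,-0.02,-0.01,-0.02,-1],
    [0,0,-0.8,-0.02,-0.01,-0.02,-1]
  ]
}}

```text
time_s: 13.1
position: [0.494, -0.0136, 0.0581]
orientation: [0.365, 0.931, 0.002, 0.001]
contact_force: [-1.9, 1.6, 6.2]
grip_width: 0.0105
```

```bash
python3 st.py
```

```text
t 13.1 pos [ 0.494  -0.0136  0.0581] az 137.20957910263343 z [ 0.0039  0.0034 -1.    ] fix wx,wy units -0.024375490000474002 0.028275108375747406 F [-1.894   1.5893  6.2315] M [0.3092 0.3492 0.0137] grip 0.010489843181640285 j6 -48.90627614208609
```

{"name": "play_rows", "arguments": {
  "commands": [
    [-0.02,0.03,-0.8,-0.02,-0.01,0,-1],
    [0,0,-0.8,-0.02,-0.01,-0.01,-1],
    [0,0,-0.8,-0.02,-0.01,-0.01,-1]
  ]
}}

```text
time_s: 13.4
position: [0.4932, -0.0131, 0.0586]
orientation: [0.521, 0.854, 0.002, 0.0]
contact_force: [-1.9, 1.7, 5.0]
grip_width: 0.0108
```

```bash
python3 st.py
```

```text
t 13.4 pos [ 0.4932 -0.0131  0.0586] az 117.26019541950653 z [ 0.003   0.0031 -1.    ] fix wx,wy units -0.022434636096435145 0.021712784876277088 F [-1.896   1.6952  4.9926] M [0.4128 0.4032 0.0826] grip 0.01080148628562673 j6 -28.89026317046431
```

{"name": "play_rows", "arguments": {
  "commands": [
    [-0.02,0.02,-0.8,0,-0.02,-0.02,-1],
    [0,0,-0.8,0,-0.02,-0.01,-1]
  ]
}}

```text
time_s: 13.6
position: [0.4929, -0.0128, 0.0582]
orientation: [0.616, 0.788, 0.001, -0.001]
contact_force: [-2.7, 2.7, 4.3]
grip_width: 0.0108
```

```bash
python3 st.py
```

```text
t 13.6 pos [ 0.4929 -0.0128  0.0582] az 103.98342572809305 z [ 0.0005  0.0034 -1.    ] fix wx,wy units -0.02409186796362496 0.003735494389833447 F [-2.6874  2.684   4.2971] M [0.5581 0.6774 0.1304] grip 0.010843141317139036 j6 -15.59199107173553
```

{"name": "play_rows", "arguments": {
  "commands": [
    [-0.02,0,0,-0.03,0.03,0,-1],
    [0,0,-0.5,-0.01,0.01,-0.01,-1]
  ]
}}

```text
time_s: 13.8
position: [0.4926, -0.012, 0.0586]
orientation: [0.643, 0.766, 0.0, 0.001]
contact_force: [-2.7, 0.7, 5.2]
grip_width: 0.0114
```

```bash
python3 st.py
```

```text
t 13.8 pos [ 0.4926 -0.012   0.0586] az 99.93451019599107 z [ 0.0026 -0.001  -1.    ] fix wx,wy units 0.007196432491536704 0.018758784072792214 F [-2.7174  0.6968  5.2166] M [0.2321 0.4975 0.0269] grip 0.011436561153098303 j6 -11.293550856610247
```

Turn the last few degrees to about 95.5°.

{"name": "play_rows", "arguments": {
  "commands": [
    [0,0.02,-0.5,-0.02,0,-0.01,-1],
    [0,0,0,-0.01,0,0,-1]
  ]
}}

```text
time_s: 14.0
position: [0.4924, -0.0116, 0.0589]
orientation: [0.669, 0.743, 0.0, 0.001]
contact_force: [-1.8, -0.4, 3.9]
grip_width: 0.0111
```

```bash
python3 st.py; python3 cap.py 9
```

```text
t 14.0 pos [ 0.4924 -0.0116  0.0589] az 96.0002184497805 z [ 0.0016 -0.0009 -1.    ] fix wx,wy units 0.006144727152570319 0.011438667647932253 F [-1.7965 -0.4148  3.8832] M [-0.1687  0.2509 -0.0672] grip 0.011139446267062501 j6 -7.326595535156867
```

View pics/side9z.png

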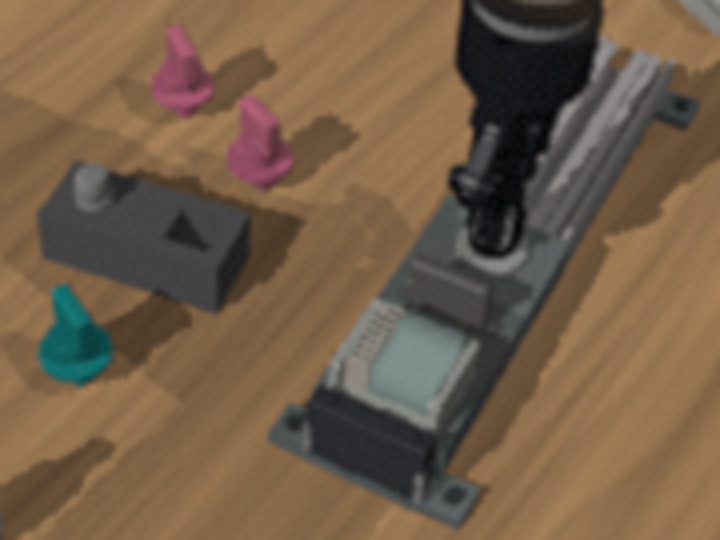

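The stud has turned 90°. I'll let it come up gently to the lips.

{"name": "play_rows", "arguments": {
  "commands": [
    [0,0,0,0,0,0.03,-1]
  ]
}}

```text
time_s: 14.2
position: [0.4923, -0.0117, 0.0597]
orientation: [0.668, 0.744, 0.0, 0.001]
contact_force: [0.9, 0.4, -6.2]
grip_width: 0.0111
```

{"name": "play_rows", "arguments": {
  "commands": [
    [0,0,0,0,0,0.03,-1]
  ]
}}

```text
time_s: 14.3
position: [0.4922, -0.0117, 0.0597]
orientation: [0.668, 0.744, 0.0, 0.001]
contact_force: [4.1, 0.4, -11.0]
grip_width: 0.011
```

```bash
python3 st.py
```

```text
t 14.3 pos [ 0.4922 -0.0117  0.0597] az 96.23066990334684 z [ 0.0011 -0.0009 -1.    ] fix wx,wy units 0.006479444901483587 0.007838894398724738 F [  4.0961   0.359  -11.0304] M [-0.1139 -0.979  -0.0223] grip 0.01096738491987768 j6 -7.563436463392052
```

It stopped dead at z 0.0597 with an 11 N pull, so the head is caught under the lips. I'll ease the pull and release with a small opening.

{"name": "play_rows", "arguments": {
  "commands": [
    [0,0,0,0,0,-0.01,-1]
  ]
}}

```text
time_s: 14.4
position: [0.4923, -0.0117, 0.0593]
orientation: [0.667, 0.745, 0.0, 0.001]
contact_force: [0.0, -0.5, 3.5]
grip_width: 0.0104
```

{"name": "play_rows", "arguments": {
  "commands": [
    [0,0,0,0,0,0,-0.6],
    [0,0,0,0,0,0,-0.4],
    [0,0,0,0,0,0,-0.3],
    [0,0,0,0,0,0,-0.3]
  ]
}}

```text
time_s: 14.8
position: [0.4918, -0.0117, 0.0589]
orientation: [0.667, 0.745, -0.0, 0.0]
contact_force: [-0.5, -0.1, 0.8]
grip_width: 0.0298
```

{"name": "play_rows", "arguments": {
  "commands": [
    [0,0,0,0,0,0.3,-0.3],
    [0,0,0,0,0,0.6,-0.3],
    [0,0,0,0,0,1,-0.3],
    [0,0,0,0,0,1,-0.3],
    [0,0,0,-0.6,-0.8,0.5,-0.3],
    [0,0,0,-0.6,-1,0.3,-0.3],
    [0,0,0,-0.6,-1,0.2,-0.3],
    [0,0,0,-0.6,-1,0.2,-0.3],
    [0,0,0,-0.6,-1,0.2,-0.3],
    [0,0,0,-0.5,-1,0.2,-0.3],
    [0,0,0,0,-0.8,0,-0.3],
    [0,0,0,0,0,0,-0.3]
  ]
}}

```text
time_s: 16.0
position: [0.3818, -0.2157, 0.2079]
orientation: [0.665, 0.747, 0.0, 0.004]
contact_force: [0.4, 0.7, 0.4]
grip_width: 0.0297
```

```bash
python3 st.py; python3 cap.py 10
python3 - <<'E'
import cv2
b=cv2.imread("pics/side10.png")[190:250,305:375];cv2.imwrite("pics/f10s.png",cv2.resize(b,None,fx=10,fy=10,interpolation=cv2.INTER_CUBIC))
b=cv2.imread("pics/top10.png")[225:285,210:335];cv2.imwrite("pics/f10t.png",cv2.resize(b,None,fx=6.4,fy=6.4,interpolation=cv2.INTER_CUBIC))
E
```

```text
t 16.0 pos [ 0.3818 -0.2157  0.2079] az 96.57897243954486 z [ 0.0069 -0.0054 -1.    ] fix wx,wy units 0.03874203794964762 0.049569091582441785 F [0.3694 0.7288 0.365 ] M [-0.0272 -0.0034 -0.0038] grip 0.029697961015451642 j6 -35.9976293455486
```

View pics/f10s.png

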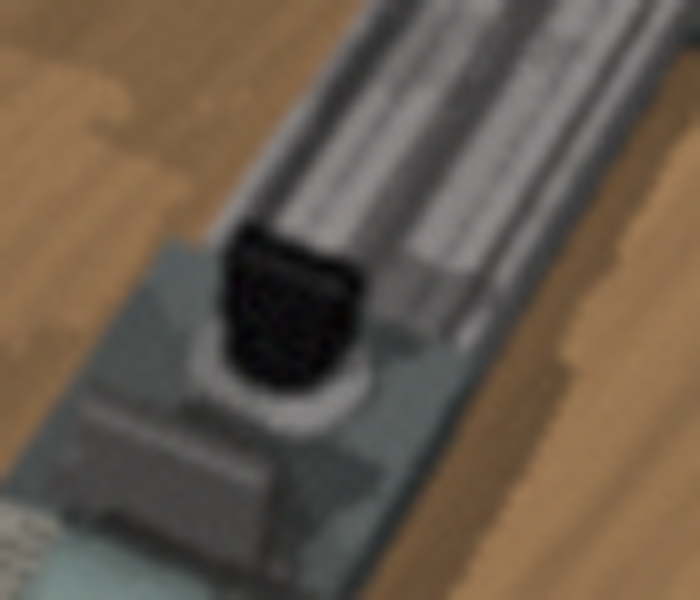

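View pics/f10t.png

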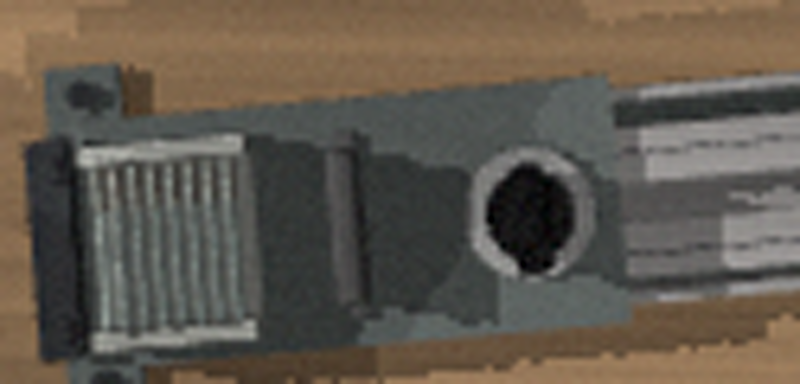

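The wing lies square across the rail, parallel to the rib, and the collar sits on the plate. I'll compare the carriage position now with the one just after the push.

Run:
```python
from h import *
a=cv2.imread("pics/side2.png",0).astype(np.float32);b=cv2.imread("pics/side10.png",0).astype(np.float32)
# region: rack & rib area; fixed ref: end stop
def sh(r0,r1,c0,c1): return cv2.phaseCorrelate(a[r0:r1,c0:c1].copy(),b[r0:r1,c0:c1].copy(),cv2.createHanningWindow((c1-c0,r1-r0),cv2.CV_32F))
print("rack/rib",sh(228,272,290,336)); print("stop/fixed",sh(256,298,276,332)); print("block",sh(200,245,216,276))
x=np.hstack([cv2.resize(v[205:300,275:360],None,fx=4.6,fy=4.6,interpolation=cv2.INTER_CUBIC) for v in(cv2.imread("pics/side2.png"),cv2.imread("pics/side10.png"))]);cv2.imwrite("pics/cmp.png",x);print(x.shape)
```

```text
rack/rib ((-0.10487239402872817, 0.5168547074224072), 0.9481177462471856)
stop/fixed ((-0.21960362210771223, 0.37180244549224994), 0.8408225236115632)
block ((0.598327343703204, 0.7195778222013551), 0.38073118492409036)
(437, 782, 3)
```

View pics/cmp.png

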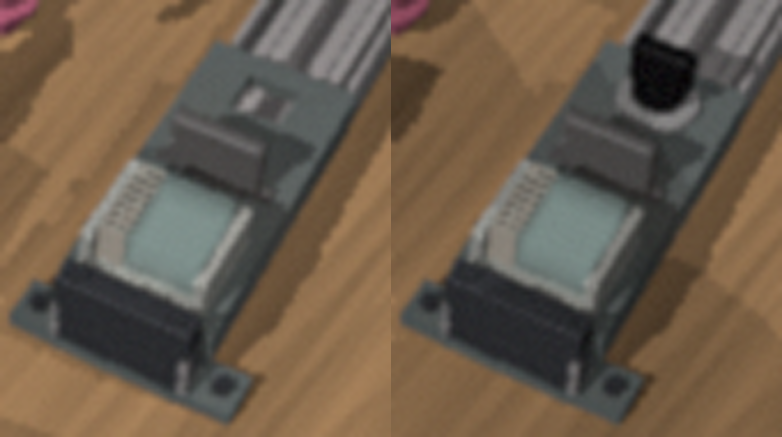

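View pics/top10.png

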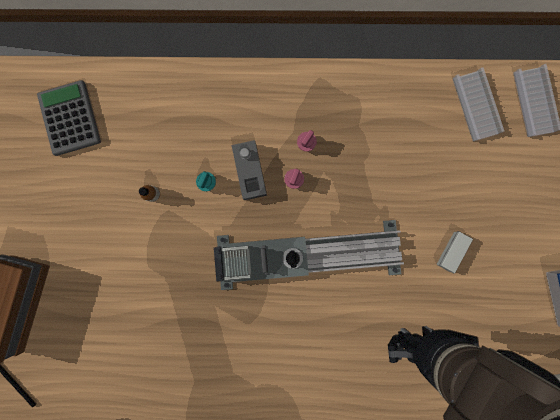

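```bash
python3 -c "
from workcell import manip
print(manip.sign_off())"
```

```text
the job is handed in; nothing more can be done
None
```

The carriage is home against the end stop and the stud is locked in the slot. I handed the job in at about 16 s on the robot's clock.

- **Carriage:** I pushed it with the shut fingers on the rib. It slid about 50 mm at about 3 N, then stopped dead with the force jumping to about 15 N. Comparing the side pictures from just after the push and at the end, it had not moved back from the stop.
- **Stud:** The head went through the hole and past the lip height with no contact. The collar met the plate at the expected height. I pressed it to about 4 mm of yield, turned it 90° clockwise and let it come up. Lateral loads stayed under about 4 N.
- **Lock check:** An 11 N upward pull stopped exactly where the head should meet the lips. The last pictures show the wing square across the rail, parallel to the rib, and the collar on the plate.
- **Rest of the scene:** The pin, bottle, slide box and look-alikes look unmoved, and the robot is clear of everything.

Two checks did not agree fully:
- **Cameras:** The top and side views differed by about 2 mm on the slot position, within their calibration.
- **Image comparison:** The comparison on fixed parts carried a common offset of about 0.4 pixel. It read the block, which is fixed, only weakly and as shifted about 0.9 pixel.

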